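# Lock a fresh filter stage onto the gas filter stack

## Task

Gently set the blue-banded filter stage down on the gas filter stack with its ears in the gaps between the two claws, so that it sits flat and still unlocked, and let go of it. Then push it round by its handle, clockwise from above, a quarter turn until its ears are home against the stops under the claws. Leave the spent orange-banded stage and the other things on the bench where they are.

Things in the scene. Friction and masses are not known exactly. Their poses are not given: they have to be found in the camera images.
- fresh_center (a point): Fresh filter stage, to be fitted. White round body 50 mm across, 60 mm tall, upright, about 220 g, blue band and top, 34 mm bore below. This point is half-way up on its axis, 30 mm above its underside; z up, x along its handle. Two steel ears at its foot, 6 mm thick, 14 mm wide, stick out along +y and -y to 38 mm from the axis. Grip the body across y, above the ears.
- fresh_handle (a point): Point on the fresh stage's black handle, 58 mm out from the stage's axis, 40 mm above its underside; axes as the stage. The handle is a 12 x 12 mm bar that runs level along the stage's +x from the body to 70 mm from the axis.
- spent_center (a point): Spent filter stage, to be left alone: same shape as the fresh one and its point likewise half-way up, but with an orange band and top.
- stack_seat (a point): Centre of the flat round dark seat (92 mm across) on top of the bolted-down stack (120 mm foot plate), 75 mm above the bench, z up. A white cone boss (31 mm wide, 20 mm at its top, 12 mm high) rises here into the stage's bore. A seated stage's underside lies on the seat. It drops in with its handle along this frame's +y or -y, give or take 20 degrees.
- stack_claw (a point): Top of the stop of the +y claw, 37 mm from the seat's axis, 14 mm above the seat; axes as the seat. Each bright steel claw stands 30 to 44 mm from the axis; its roof, 8 mm above the seat, begins at the seat's +y (other claw: -y) and runs 45 degrees anticlockwise; the stop closes its clockwise end.
- stack_foot (a point): Centre of the underside of the stack, on the bench; axes as the seat. A stage dropped in turns clockwise from above by 90 degrees, its handle going from the seat's +y to +x, or from -y to -x: both are right. Then the ears meet the stops. It turns freely, held by its weight and the boss, no spring; anticlockwise is blocked.
- reagent: Bystander: amber bottle, 64 mm across, 130 mm tall; origin under its centre.
- jar: Bystander: clear jar with a red cap, 60 mm across, 75 mm tall; origin under its centre.
- dishes: Bystander: two stacked round dishes, 88 mm across, 28 mm tall; origin under their centre.
- timer: Bystander: white bench timer, 50 x 70 x 22 mm; origin under its centre.
- driver: Bystander: screwdriver lying flat; origin under its middle, handle to its -x.
- beaker: Bystander: open glass beaker, 70 mm across, 80 mm tall; origin under its centre.
Not all that is in view belongs to the job. Leave any purple or yellow look-alike of the part that bears fresh_center alone.

How it is judged:
On the way, in this order (a step that is already met when the one before it is completed fails the run):
1. the blue stage sits flat on the seat, its ears down in the gaps, not yet turned home, and is let go (horizontal distance between fresh_center and stack_seat below 0.004 m and z of fresh_center in the frame of stack_seat below 0.033 m and angle between fresh_center's own z axis and vertical below 0.06 rad and angle between the x axis of fresh_center and the x axis of stack_seat, either way round above 0.55 rad and contact force between the fingers and fresh below 0.1 N), for 0.2 s.
2. it is being turned home by its handle, the fingers out at the handle (grasp point over 30 mm from its axis) and not round its body (horizontal distance between fresh_center and stack_seat below 0.004 m and z of fresh_center in the frame of stack_seat below 0.033 m and angle between fresh_center's own z axis and vertical below 0.06 rad and angle between the x axis of fresh_center and the x axis of stack_seat, either way round between 0.25 and 0.5 rad and horizontal distance between the grasp point and fresh_center above 0.03 m), for 0.02 s.
3. it is home: its ears are under the claws at the stops (horizontal distance between fresh_center and stack_seat below 0.004 m and z of fresh_center in the frame of stack_seat below 0.033 m and angle between fresh_center's own z axis and vertical below 0.06 rad and angle between the x axis of fresh_center and the x axis of stack_seat, either way round below 0.12 rad), for 0.2 s.
At the end, for the whole second after the job is handed in: The blue stage sits on the seat (centre within 4 mm of the seat's axis, raised less than 3 mm, tilt under 0.06 rad), turned home within 0.12 rad with its ears under the claws at the stops, at rest; the orange stage has moved less than 20 mm and the bystanders less than 30 mm (all of step 3 and linear speed of fresh below 0.02 m/s and distance of spent_center from where it was at the start of the episode below 0.02 m and distance of each of reagent, jar, dishes, timer, driver, beaker from where it was at the start of the episode below 0.03 m); the robot touches nothing.
It fails at once if the blue stage is dropped onto the stack (faster than 0.35 m/s in the last 10 mm) (horizontal distance between fresh_center and stack_seat below 0.03 m and z of fresh_center in the frame of stack_seat between 0.028 and 0.04 m and linear speed of fresh above 0.35 m/s).
It fails at once if the orange stage is moved by 20 mm or more (distance of spent_center from where it was at the start of the episode above 0.02 m).
It fails at once if a bystander is moved by 30 mm or more (distance of any of reagent, jar, dishes, timer, driver, beaker from where it was at the start of the episode above 0.03 m).
It also fails if it takes over 50 s, if anything falls off the work surface, if the arm or the gripper's body presses on something with over 40 N, if the wrist force passes 120 N, or if a joint passes its speed limit or range.

## Robot

A 6-joint arm with a two-finger parallel gripper is mounted at the origin on the work surface. World frame = base frame: x ahead of the robot, y to its left, z up, the work surface at z = 0. Lengths are in m, angles in rad, forces in N, time in s.
With the tool pointing down it reaches from about 0.375 to 0.9 m from the base axis. Payload 3.1 kg.
Tool frame: the origin (TCP) lies on the front face of the gripper's body, between the roots of the fingers; the fingertips stand 73 mm ahead of it and the grasp point (between the pads) lies 54 mm ahead of it (manip.tips_ahead is the distance from the TCP to the fingertips, in m); z points along the fingers, y is the line along which they close (so a half turn about z gives the same grasp; the last joint's range is limited). The gripper opens to 85 mm and grips with 20 to 120 N. Pads are 22 mm wide; open, the fingers measure 114 mm over their backs; the gripper's body (76 mm by 85 mm) begins 54 mm behind the grasp point. The pads swing forward as they close: fully open they stand 13 mm farther back than shut.
Start: joints at [-1.518, 0.527, 1.433, -0, 1.181, -0.178], TCP at [0.143, -0.608, 0.304] pointing down, gripper open.
Joint ranges: [-3.08, 3.08], [-0.75, 2.2], [0.22, 2.44], [-1.43, 4.57], [0, 2.65], [-2.85, 2.85]. Speed limits (rad/s): [2.79, 2.79, 3.14, 3.14, 3.14, 3.14].

## Interface

Orientations are given as a unit quaternion [x, y, z, w].
In Python, from station import sense, eyes, workorder, manip gives the robot as it stands.
- The arm moves only by the shell command python3 -m inch 'ROWS' [OPENING] [FORCE]. ROWS is JSON, a list of rows, each an object of numbers: "dx", "dy", "dz": the shift along the tool's x, y, z in cm; "wx", "wy", "wz": the turn, a rotation vector about the tool's x, y, z in degrees. In form: [{"dx": .., "dy": .., "dz": .., "wx": .., "wy": .., "wz": ..}, ...]. A call has 1 to 10 rows; each row shifts and turns the commanded pose from where the row before left it, along the tool's axes as they then stand; what a row does not reach is not made up. A row lasts 1/8 s, in which the tool goes at most 62.5 mm and 10.7 degrees, less where a joint would pass 70% of its speed; a pose out of reach is approached as far as the arm can. A call with a gripper value outside its range is refused whole. OPENING is the opening, from 0 (shut) to 1 (fully open), set as the call begins (- or left out, the last holds). The fingers move at their own pace and stop on an object; FORCE is the grip in N (left out, the last holds). Time passes only in rows, so rows that do not move let the fingers close. It gives the time, the measured TCP pose, the force, the opening and the grip force at its end, in the units of the state.
- sense(): the state, without advancing time (a new reading comes with each control period).
- eyes.snapshot(name): name is "scene" or "top"; returns the picture (384x512x3 uint8, red, green, blue); there is no depth.
- eyes.camera_params(name): a dict with "fx", "fy", "cx", "cy" (pixels), "rvec" (rotation vector, rad) and "tvec" (3), from world to camera coordinates, as OpenCV has them. Camera axes: x right, y down, z forward; pixel columns grow to the right and rows downward; lengths in m; the calibration is good to about 2 mm. A picture is of the moment at which its call begins. camera_params takes no time and is no camera call.
- workorder.sign_off(): hands the job in; it is judged then, once.
The state is a dict: "t": time; "q": joint angles; "qd": joint speeds; "tau": joint torques, N m; "tcp_pos": TCP position; "tool_rot": TCP orientation; "force": force on the tool from outside, world axes, zero at the start; "ft_torque": the same for the moment, N m; "finger_gap": opening from 0.0 (shut) to 1.0 (fully open); "gripper_force": force on a finger pad.
Only numpy, scipy, OpenCV 4.12 (cv2) and the standard library are available. Lean on these libraries where they do the work, as an engineer would, in place of code of your own. Each camera call takes 0.05 s, during which the arm holds its last target. There are 200 camera calls.

## Working session

There is one attempt and no reset: what is moved stays moved. The work goes in short steps, Python scripts to look and compute and a shell command to move; the robot and the scene stay as the last step left them, time stands still between calls to the robot, and variables do not carry over. Pictures are saved under pics/ and viewed, at most 11 in all, crops included, and the job is handed in when it is done.

```bash
mkdir -p pics; ls
python3 - <<'E'
from station import sense, eyes, workorder, manip
import cv2,numpy as np
for n in("scene","top"):
    im=eyes.snapshot(n); cv2.imwrite(f"pics/{n}0.png",cv2.cvtColor(im,cv2.COLOR_RGB2BGR))
    p=eyes.camera_params(n); print(n,p)
    R=cv2.Rodrigues(np.array(p['rvec'],float))[0]; print((-R.T@np.array(p['tvec'])).round(3), R.round(2).tolist())
s=sense();print(s)
E
```

```text
pics
scene {'fx': 370.3445517647837, 'fy': 370.3445517647837, 'cx': 259.253004602528, 'cy': 182.29186933488603, 'rvec': array([ 2.47483595,  0.67560377, -0.21148507]), 'tvec': array([-0.44177814, -0.15765854,  1.47693728])}
[ 0.87  -0.593  1.137] [[0.86, 0.51, -0.0], [0.42, -0.72, -0.56], [-0.29, 0.48, -0.83]]
top {'fx': 454.0937692045786, 'fy': 454.0937692045786, 'cx': 254.97722293012953, 'cy': 195.1608116951054, 'rvec': array([ 2.17974032, -2.1875408 ,  0.11694966]), 'tvec': array([0.00670319, 0.55174528, 1.54222582])}
[0.411 0.032 1.585] [[-0.0, -1.0, 0.02], [-1.0, 0.0, -0.09], [0.09, -0.02, -1.0]]
{'t': 0.1, 'q': array([-1.51851253e+00,  5.28391968e-01,  1.43374492e+00,  7.57084958e-06,
        1.18141819e+00, -1.78492734e-01]), 'qd': array([-0.00056647, -0.0025223 , -0.00172495, -0.00211921, -0.00027957,
        0.00116107]), 'tau': array([-8.98944654e-05, -4.43305027e+01, -1.78586715e+01, -3.44794498e-04,
        3.92032831e-03,  2.07658552e-06]), 'tcp_pos': array([ 0.14296697, -0.60792289,  0.30302911]), 'tool_rot': array([ 9.93349845e-01,  1.15130892e-01,  6.53715430e-05, -9.79039435e-04]), 'force': array([ 0.46278633,  0.00389391, -0.27625942]), 'ft_torque': array([ 0.0137284 , -0.03000625,  0.01707071]), 'gripper_force': 0.0, 'finger_gap': 1.0002736149217004}
```

View pics/top0.png

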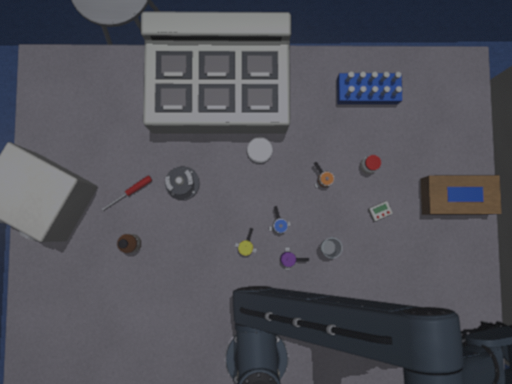

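View pics/scene0.png

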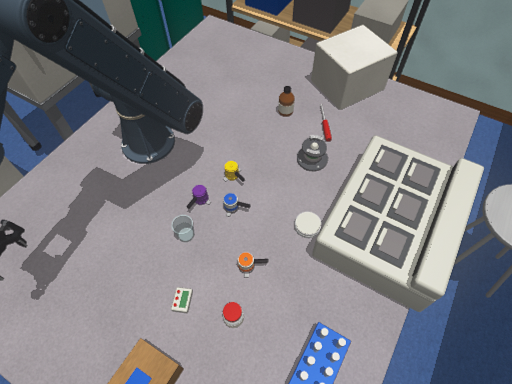

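The top view shows the blue-topped stage at (280,226) with its handle towards (276,211). Look-alikes are yellow (245,248), purple (289,260) and orange, the spent one, at (326,179). The blue one fits the description. The stack is at (180,181). I'll confirm with an enlarged crop.

Run:
```python
import cv2,numpy as np
t=cv2.imread("pics/top0.png"); s=cv2.imread("pics/scene0.png")
def c(im,u,v,r=20): return cv2.resize(im[v-r:v+r,u-r:u+r],(300,300),interpolation=cv2.INTER_CUBIC)
a=np.hstack([c(t,280,222),c(t,180,182)]); b=np.hstack([c(s,234,203),c(s,313,154)])
cv2.imwrite("pics/crop0.png",np.vstack([a,b]))
```

```text
(no output)
```

View pics/crop0.png

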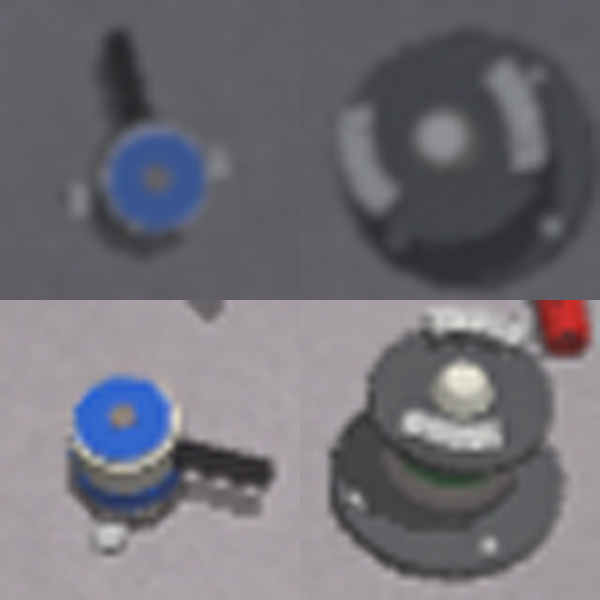

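The crops confirm it: blue top and band, handle up and left, ears at crop (78,200) and (215,163). The stack's boss is at crop (442,137), with its claws left and right.

```bash
cat > h.py <<'E'
import cv2,numpy as np
from station import eyes,sense
from scipy.optimize import least_squares
from scipy import ndimage as nd
def snap(n,f):
    im=eyes.snapshot(n); cv2.imwrite(f,cv2.cvtColor(im,cv2.COLOR_RGB2BGR)); return im
def proj(n,X):
    p=eyes.camera_params(n); K=np.array([[p['fx'],0,p['cx']],[0,p['fy'],p['cy']],[0,0,1]])
    return cv2.projectPoints(np.array(X,float).reshape(-1,1,3),np.array(p['rvec']),np.array(p['tvec']),K,None)[0].reshape(-1,2)
def ground(n,uv,z):
    p=eyes.camera_params(n); R=cv2.Rodrigues(np.array(p['rvec']))[0]; C=-R.T@np.array(p['tvec'])
    d=R.T@np.array([(uv[0]-p['cx'])/p['fx'],(uv[1]-p['cy'])/p['fy'],1]); return (C+d*(z-C[2])/d[2])[:2]
def rectify(n,im,c,z,half=0.07,px=0.0005):
    N=int(2*half/px); I,J=np.mgrid[:N,:N]  # row -> x descending, col -> y descending
    X=np.stack([c[0]+half-I*px,c[1]+half-J*px,np.full(I.shape,z)],-1)
    uv=proj(n,X.reshape(-1,3)).reshape(N,N,2).astype(np.float32)
    return cv2.remap(im,uv[...,0],uv[...,1],cv2.INTER_LINEAR),X[...,:2]
E
python3 - <<'E'
from h import *
im={n:cv2.cvtColor(cv2.imread(f"pics/{n}0.png"),cv2.COLOR_BGR2RGB) for n in("top","scene")}
# blue disc
for n,(u,v) in dict(top=(280,226),scene=(231,200)).items():
    hs=cv2.cvtColor(im[n],cv2.COLOR_RGB2HSV); m=(hs[...,0]>100)&(hs[...,0]<125)&(hs[...,1]>110)
    g=ground(n,(u,v),.06); r,X=rectify(n,im[n],g,.06,.05); hs=cv2.cvtColor(r,cv2.COLOR_RGB2HSV)
    m=(hs[...,0]>100)&(hs[...,0]<125)&(hs[...,1]>120)&(hs[...,2]>(110 if n=="top" else 170))
    l,k=nd.label(m); b=1+np.argmax(nd.sum(m,l,range(1,k+1))); m=nd.binary_fill_holes(l==b)
    P=X[m]; print(n,"fresh",P.mean(0).round(4),"dia",np.ptp(P,0))
    c=P.mean(0)
    r,X=rectify(n,im[n],c,.006,.06); gr=r.min(-1).astype(float); D=X-c; ra=np.hypot(D[...,0],D[...,1])
    sel=(ra>.027)&(ra<.042)&(gr>(130 if n=="top" else 215)); print(" ears ang",np.histogram(np.degrees(np.arctan2(D[sel][:,1],D[sel][:,0])),bins=36,range=(-180,180))[0])
    r,X=rectify(n,im[n],c,.046,.09); gr=r.max(-1).astype(float); D=X-c; ra=np.hypot(D[...,0],D[...,1])
    sel=(ra>.04)&(ra<.068)&(gr<60); a=np.degrees(np.arctan2(D[sel][:,1],D[sel][:,0])); print(" handle",a.mean(),a.std(),sel.sum())
for n,(u,v) in dict(top=(179,180),scene=(314,146)).items():
    g=ground(n,(u,v),.087); r,X=rectify(n,im[n],g,.087,.06); gr=r.min(-1); D=X-g; ra=np.hypot(D[...,0],D[...,1])
    m=(ra<.02)&(gr>(110 if n=="top" else 190)); c=X[m].mean(0); print(n,"boss",c.round(4),m.sum()*.25e-6**1)
    r,X=rectify(n,im[n],c,.089,.06); gr=r.min(-1); D=X-c; ra=np.hypot(D[...,0],D[...,1])
    m=(ra>.027)&(ra<.05)&(gr>(105 if n=="top" else 185)); a=np.degrees(np.arctan2(D[m][:,1],D[m][:,0]))
    print(" claws",np.histogram(a,bins=72,range=(-180,180))[0]); 
    l,k=nd.label(m); print([X[l==i].mean(0).round(4).tolist()+[int((l==i).sum())] for i in range(1,k+1) if (l==i).sum()>200])
E
```

```text
top fresh [ 0.4461 -0.0799] dia [0.039  0.0385]
 ears ang [0 0 0 0 0 0 0 0 0 0 0 0 0 0 0 0 0 0 0 0 0 0 0 0 0 0 0 0 0 0 0 0 0 0 0 0]
 handle 16.405905606598054 3.6425802272888332 1157
scene fresh [ 0.4452 -0.0809] dia [0.042  0.0425]
 ears ang [0 0 0 0 0 0 0 0 0 0 0 0 0 0 0 0 0 0 0 0 0 0 0 0 0 0 0 0 0 0 0 0 0 0 0 0]
 handle 11.463962313915381 3.1445449859227352 1004
top boss [0.598 0.259] 0.000334
 claws [  0   0   0   0   0   0   0   0   0   0   0   0   0  16 115 164 169 175
 148 160 172 173 165 177 201 181 182 152  46   0   0   0   0   0   0   0
   0   0   0   0   0   0   0   0   0   0   0   0   0   0  77 167 175 166
 200 180 178 172 166 170 179 175 160 157  23   0   0   0   0   0   0   0]
[[0.6082, 0.2251, 2396], [0.5881, 0.2939, 2345]]
scene boss [0.5961 0.2577] 0.00018999999999999998
 claws [  0   0   0   0   0   0   0   0   0   0   0   0   0   0  38  94  38  38
  60  47  37  62  57  72 125  91  72   1   0   0   0   0   0   0   0   0
   0   0   0   0   0   0   0   0   0   0   0   0   0   0  22  94  22   0
   0  57 118 132  98 131 156 159 123  54   0   0   0   0   0   0   0   0]
[[0.606, 0.2242, 832], [0.5783, 0.2909, 1028]]
```

```bash
cat >> h.py <<'E'
from scipy.spatial.transform import Rotation as Ro
def togo(p,yaw):
    s=sense(); R=Ro.from_quat(s['tool_rot']).as_matrix(); y=np.degrees(np.arctan2(R[1,0],R[0,0]))
    d=R.T@(np.array(p)-s['tcp_pos'])*100; e=Ro.from_euler('xz',[np.pi,np.radians(0)])
    T=Ro.from_euler('z',yaw,degrees=True)*Ro.from_euler('x',180,degrees=True)
    w=(Ro.from_quat(s['tool_rot']).inv()*T).as_rotvec(degrees=True)
    print("t",round(s['t'],2),"tcp",s['tcp_pos'].round(4),"yaw",y.round(2),"| to go cm",d.round(2),"wdeg",w.round(2),"F",s['force'].round(1),"gap",round(s['finger_gap'],3),"grip",round(s['gripper_force'],1))
E
python3 -m inch '[{"dx":3.5,"dy":-3.7},{"dx":4.2,"dy":-4.4},{"dx":4.2,"dy":-4.4},{"dx":4.2,"dy":-4.4},{"dx":4.2,"dy":-4.4},{"dx":4.2,"dy":-4.4},{"dx":4.2,"dy":-4.4},{"dx":4.2,"dy":-4.5},{"dx":4.2,"dy":-4.5},{"dx":3,"dy":-3.5}]' 1 60
python3 -c "from h import *;togo([.4457,-.0803,.25],14.5)"
```

```text
t 0.1 tcp [ 0.143  -0.6079  0.303 ] yaw 13.22 | to go cm [ 41.54 -44.43   5.4 ] wdeg [-0.11 -0.02 -1.28] F [ 0.5  0.  -0.3] gap 1.0 grip 0.0invalid input at $[0]: expected keys dx, dy, dz, wx, wy, wz
```

All six keys are needed in each row.

```bash
python3 -m inch '[{"dx":3.5,"dy":-3.7,"dz":0,"wx":0,"wy":0,"wz":0},{"dx":4.2,"dy":-4.4,"dz":0,"wx":0,"wy":0,"wz":0},{"dx":4.2,"dy":-4.4,"dz":0,"wx":0,"wy":0,"wz":0},{"dx":4.2,"dy":-4.4,"dz":0,"wx":0,"wy":0,"wz":0},{"dx":4.2,"dy":-4.4,"dz":0,"wx":0,"wy":0,"wz":0},{"dx":4.2,"dy":-4.4,"dz":0.5,"wx":0,"wy":0,"wz":0},{"dx":4.2,"dy":-4.4,"dz":1,"wx":0,"wy":0,"wz":0},{"dx":4.2,"dy":-4.4,"dz":1.5,"wx":0,"wy":0,"wz":0},{"dx":4.2,"dy":-4.4,"dz":1.5,"wx":0,"wy":0,"wz":0},{"dx":3,"dy":-3.5,"dz":0.5,"wx":0,"wy":0,"wz":-1.2}]' 1 60
python3 -c "from h import *;togo([.4457,-.0803,.25],14.5)"
```

```text
t: 1.35
tcp_pos: [0.4366, -0.1018, 0.2531]
tool_rot: [0.992, 0.126, -0.001, -0.001]
force: [-0.3, -0.4, 0.2]
finger_gap: 0.997
gripper_force: 0.0
t 1.35 tcp [ 0.4366 -0.1018  0.2531] yaw 14.53 | to go cm [ 1.42 -1.85  0.31] wdeg [-0.07  0.07  0.03] F [-0.3 -0.4  0.2] gap 0.997 grip 0.0
```

```bash
python3 -m inch '[{"dx":0.5,"dy":-0.6,"dz":2,"wx":0,"wy":0,"wz":0},{"dx":0,"dy":0,"dz":4,"wx":0,"wy":0,"wz":0},{"dx":0,"dy":0,"dz":1,"wx":0,"wy":0,"wz":0},{"dx":0,"dy":0,"dz":0,"wx":0,"wy":0,"wz":0}]'
python3 - <<'E'
from h import *;togo([.4457,-.0803,.09],14.5)
s=snap("scene","pics/s1.png");t=snap("top","pics/t1.png")
def c(im,u,v,r=40): return cv2.resize(im[v-r:v+r,u-r:u+r],(400,400),interpolation=cv2.INTER_CUBIC)
cv2.imwrite("pics/c1.png",cv2.cvtColor(np.hstack([c(s,234,190),c(t,280,222)]),cv2.COLOR_RGB2BGR))
E
```

```text
t: 1.85
tcp_pos: [0.4393, -0.0972, 0.1837]
tool_rot: [0.992, 0.125, -0.001, -0.0]
force: [0.1, 0.1, -0.1]
finger_gap: 1.0
gripper_force: 0.0
t 1.85 tcp [ 0.4393 -0.0972  0.1837] yaw 14.4 | to go cm [ 1.05 -1.47  9.37] wdeg [-0.07  0.08 -0.1 ] F [ 0.1  0.1 -0.1] gap 1.0 grip 0.0
```

View pics/c1.png

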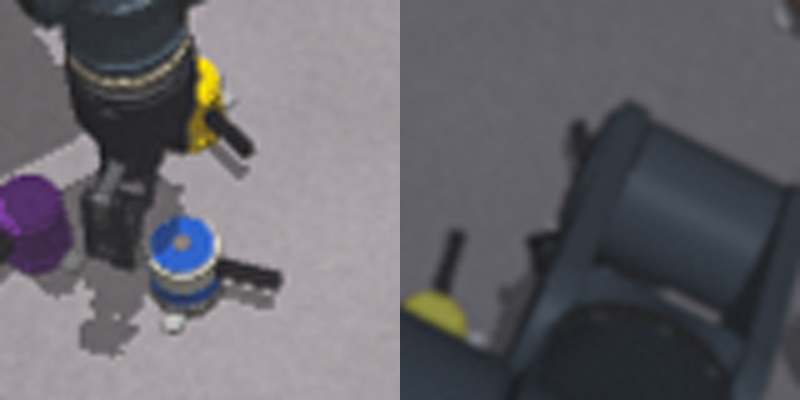

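The gripper hangs behind and left of the blue stage in the scene crop (stage top at about (183,245)), which matches the remaining offset. I'll centre over it and descend.

```bash
python3 -m inch '[{"dx":1.05,"dy":-1.5,"dz":0,"wx":0,"wy":0,"wz":0},{"dx":0,"dy":0,"dz":2,"wx":0,"wy":0,"wz":0},{"dx":0,"dy":0,"dz":2,"wx":0,"wy":0,"wz":0},{"dx":0,"dy":0,"dz":0,"wx":0,"wy":0,"wz":0}]'
python3 - <<'E'
from h import *;togo([.4457,-.0803,.09],14.5)
s=snap("scene","pics/s2.png")
def c(im,u,v,r=30): return cv2.resize(im[v-r:v+r,u-r:u+r],(500,500),interpolation=cv2.INTER_CUBIC)
cv2.imwrite("pics/c2.png",cv2.cvtColor(c(s,234,195),cv2.COLOR_RGB2BGR))
E
```

```text
t: 2.45
tcp_pos: [0.446, -0.0802, 0.1442]
tool_rot: [0.992, 0.125, -0.0, -0.0]
force: [-0.1, 0.4, 0.1]
finger_gap: 1.0
gripper_force: 0.0
t 2.45 tcp [ 0.446  -0.0802  0.1442] yaw 14.4 | to go cm [-0.03  0.01  5.42] wdeg [-0.02  0.02 -0.1 ] F [-0.1  0.4  0.1] gap 1.0 grip 0.0
```

View pics/c2.png

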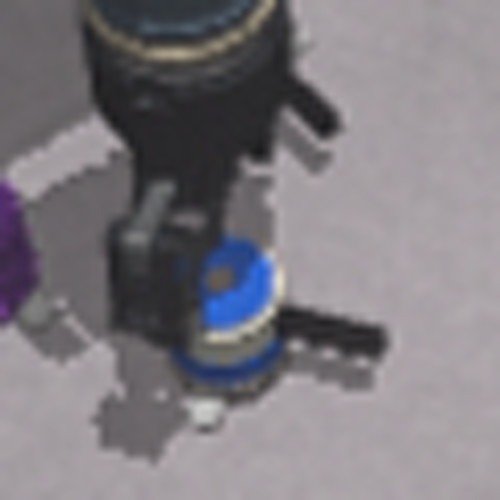

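The fingers straddle the stage in y, with the near finger beside the body and above the ear at (205,415). I'll descend and close.

```bash
python3 -m inch '[{"dx":0,"dy":0,"dz":2,"wx":0,"wy":0,"wz":0},{"dx":0,"dy":0,"dz":2,"wx":0,"wy":0,"wz":0},{"dx":0,"dy":0,"dz":1.3,"wx":0,"wy":0,"wz":0},{"dx":0,"dy":0,"dz":0,"wx":0,"wy":0,"wz":0}]' && python3 -m inch '[{"dx":0,"dy":0,"dz":0,"wx":0,"wy":0,"wz":0},{"dx":0,"dy":0,"dz":0,"wx":0,"wy":0,"wz":0},{"dx":0,"dy":0,"dz":0,"wx":0,"wy":0,"wz":0},{"dx":0,"dy":0,"dz":0,"wx":0,"wy":0,"wz":0},{"dx":0,"dy":0,"dz":0,"wx":0,"wy":0,"wz":0},{"dx":0,"dy":0,"dz":0,"wx":0,"wy":0,"wz":0}]' 0 50
python3 -c "from h import *;togo([.598,.259,.24],97)"
```

```text
t: 3.0
tcp_pos: [0.4461, -0.0801, 0.091]
tool_rot: [0.992, 0.125, -0.0, -0.0]
force: [0.8, 0.2, -0.2]
finger_gap: 1.0
gripper_force: 0.0
t: 3.75
tcp_pos: [0.4464, -0.0802, 0.0919]
tool_rot: [0.992, 0.126, 0.001, 0.001]
force: [-0.8, -0.6, 5.1]
finger_gap: 0.57
gripper_force: 51.1
t 3.75 tcp [ 0.4464 -0.0802  0.0919] yaw 14.43 | to go cm [ 23.15 -29.05 -14.81] wdeg [ 1.200e-01 -2.000e-02 -8.257e+01] F [-0.8 -0.6  5.1] gap 0.57 grip 51.1
```

```bash
python3 -m inch '[{"dx":0,"dy":0,"dz":-1,"wx":0,"wy":0,"wz":0},{"dx":0,"dy":0,"dz":-2.5,"wx":0,"wy":0,"wz":0},{"dx":0,"dy":0,"dz":-3,"wx":0,"wy":0,"wz":0},{"dx":0,"dy":0,"dz":-3,"wx":0,"wy":0,"wz":0},{"dx":0,"dy":0,"dz":-3,"wx":0,"wy":0,"wz":0},{"dx":0,"dy":0,"dz":-2.3,"wx":0,"wy":0,"wz":0},{"dx":0,"dy":0,"dz":0,"wx":0,"wy":0,"wz":0}]' && python3 -m inch '[{"dx":1.5,"dy":-2,"dz":0,"wx":0,"wy":0,"wz":0},{"dx":2.4,"dy":-3,"dz":0,"wx":0,"wy":0,"wz":0},{"dx":2.6,"dy":-3.2,"dz":0,"wx":0,"wy":0,"wz":0},{"dx":2.6,"dy":-3.2,"dz":0,"wx":0,"wy":0,"wz":0},{"dx":2.6,"dy":-3.2,"dz":0,"wx":0,"wy":0,"wz":0},{"dx":2.6,"dy":-3.2,"dz":0,"wx":0,"wy":0,"wz":0},{"dx":2.6,"dy":-3.2,"dz":0,"wx":0,"wy":0,"wz":0},{"dx":2.6,"dy":-3.2,"dz":0,"wx":0,"wy":0,"wz":0},{"dx":2.2,"dy":-2.8,"dz":0,"wx":0,"wy":0,"wz":0},{"dx":1.4,"dy":-2,"dz":0,"wx":0,"wy":0,"wz":0}]' && python3 -m inch '[{"dx":0,"dy":0,"dz":0,"wx":0,"wy":0,"wz":-4.6},{"dx":0,"dy":0,"dz":0,"wx":0,"wy":0,"wz":-9},{"dx":0,"dy":0,"dz":0,"wx":0,"wy":0,"wz":-9},{"dx":0,"dy":0,"dz":0,"wx":0,"wy":0,"wz":-9},{"dx":0,"dy":0,"dz":0,"wx":0,"wy":0,"wz":-9},{"dx":0,"dy":0,"dz":0,"wx":0,"wy":0,"wz":-9},{"dx":0,"dy":0,"dz":0,"wx":0,"wy":0,"wz":-9},{"dx":0,"dy":0,"dz":0,"wx":0,"wy":0,"wz":-9},{"dx":0,"dy":0,"dz":0,"wx":0,"wy":0,"wz":-9},{"dx":0,"dy":0,"dz":0,"wx":0,"wy":0,"wz":-5}]'
python3 - <<'E'
from h import *;togo([.5975,.259,.24],97)
s=snap("scene","pics/s3.png");t=snap("top","pics/t3.png")
def c(im,u,v,r=40): return cv2.resize(im[v-r:v+r,u-r:u+r],(400,400),interpolation=cv2.INTER_CUBIC)
cv2.imwrite("pics/c3.png",cv2.cvtColor(np.hstack([c(s,310,130),c(t,180,182)]),cv2.COLOR_RGB2BGR))
E
```

```text
t: 4.62
tcp_pos: [0.4465, -0.0801, 0.2407]
tool_rot: [0.992, 0.126, 0.002, 0.001]
force: [0.1, -0.5, -1.9]
finger_gap: 0.575
gripper_force: 52.1
t: 5.88
tcp_pos: [0.597, 0.2598, 0.2368]
tool_rot: [0.992, 0.126, -0.002, 0.0]
force: [0.6, -0.8, -1.8]
finger_gap: 0.572
gripper_force: 52.2
t: 7.12
tcp_pos: [0.5964, 0.2582, 0.2368]
tool_rot: [0.668, 0.744, -0.002, -0.001]
force: [0.1, 0.1, -1.1]
finger_gap: 0.574
gripper_force: 52.2
t 7.12 tcp [0.5964 0.2582 0.2368] yaw 96.21 | to go cm [ 0.07  0.12 -0.32] wdeg [-0.23  0.03 -0.79] F [ 0.1  0.1 -1.1] gap 0.574 grip 52.2
```

View pics/c3.png

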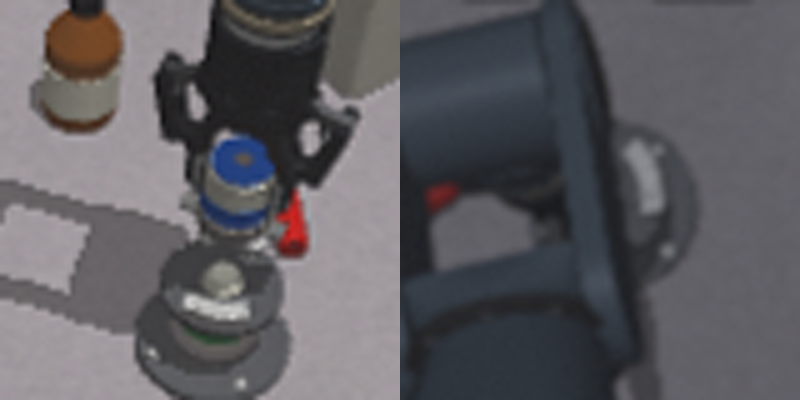

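The stage hangs upright over the stack in the scene crop, its top disc at about (242,158) above the boss at (222,278). I'll measure its in-hand offset.

Run:
```python
from h import *
im=cv2.cvtColor(cv2.imread("pics/s3.png"),cv2.COLOR_BGR2RGB)
z=.2049; g=ground("scene",(270+242/5,90+158/5),z); r,X=rectify("scene",im,g,z,.05); hs=cv2.cvtColor(r,cv2.COLOR_RGB2HSV)
m=(hs[...,0]>100)&(hs[...,0]<125)&(hs[...,1]>120)&(hs[...,2]>100)
l,k=nd.label(m); m=l==1+np.argmax(nd.sum(m,l,range(1,k+1))); m=nd.binary_fill_holes(m)
P=X[m]; print(P.mean(0),np.ptp(P,0),P.min(0),P.max(0),(P.min(0)+P.max(0))/2)
h=cv2.convexHull(np.argwhere(m)[:,::-1].astype(np.int32)); (c,rad)=cv2.minEnclosingCircle(h); print(X[int(c[1]),int(c[0])],rad*.5)
```

```text
[0.59408274 0.25698687] [0.043 0.043] [0.57361659 0.23610205] [0.61661659 0.27910205] [0.59511659 0.25760205]
[0.59511659 0.25860205] 22.214208602905273
```

```bash
python3 -m inch '[{"dx":0.05,"dy":0.12,"dz":1,"wx":0,"wy":0,"wz":0},{"dx":0,"dy":0,"dz":1.5,"wx":0,"wy":0,"wz":0},{"dx":0,"dy":0,"dz":1.5,"wx":0,"wy":0,"wz":0},{"dx":0,"dy":0,"dz":0.8,"wx":0,"wy":0,"wz":0},{"dx":0,"dy":0,"dz":0,"wx":0,"wy":0,"wz":0},{"dx":0,"dy":0,"dz":0,"wx":0,"wy":0,"wz":0}]'
python3 - <<'E'
from h import *;togo([.5975,.2588,.167],97)
z=.06+sense()['tcp_pos'][2]-.0919; im=snap("scene","pics/s4.png"); g=(.596,.258); r,X=rectify("scene",im,g,z,.05); hs=cv2.cvtColor(r,cv2.COLOR_RGB2HSV)
m=(hs[...,0]>100)&(hs[...,0]<125)&(hs[...,1]>120)&(hs[...,2]>100)
l,k=nd.label(m); m=l==1+np.argmax(nd.sum(m,l,range(1,k+1))); P=X[m]; print(P.mean(0),np.ptp(P,0),(P.min(0)+P.max(0))/2)
E
```

```text
t: 7.98
tcp_pos: [0.599, 0.2592, 0.1913]
tool_rot: [0.669, 0.743, 0.0, 0.0]
force: [-0.3, -0.5, -2.6]
finger_gap: 0.571
gripper_force: 52.2
t 7.97 tcp [0.599  0.2592 0.1913] yaw 96.02 | to go cm [-0.02 -0.15  2.43] wdeg [ 0.05 -0.01 -0.98] F [-0.3 -0.5 -2.6] gap 0.571 grip 52.2
[0.5966448 0.2573562] [0.043  0.0395] [0.5975  0.25825]
```

```bash
python3 -m inch '[{"dx":0,"dy":-0.08,"dz":0.4,"wx":0,"wy":0,"wz":0},{"dx":0,"dy":0,"dz":0.4,"wx":0,"wy":0,"wz":0},{"dx":0,"dy":0,"dz":0.3,"wx":0,"wy":0,"wz":0},{"dx":0,"dy":0,"dz":0.3,"wx":0,"wy":0,"wz":0},{"dx":0,"dy":0,"dz":0.2,"wx":0,"wy":0,"wz":0},{"dx":0,"dy":0,"dz":0,"wx":0,"wy":0,"wz":0}]'
python3 -m inch '[{"dx":0,"dy":0,"dz":0.2,"wx":0,"wy":0,"wz":0},{"dx":0,"dy":0,"dz":0.2,"wx":0,"wy":0,"wz":0},{"dx":0,"dy":0,"dz":0.2,"wx":0,"wy":0,"wz":0},{"dx":0,"dy":0,"dz":0,"wx":0,"wy":0,"wz":0}]'
python3 -c "from h import *;togo([.598,.259,.167],97)"
```

```text
t: 8.78
tcp_pos: [0.5978, 0.259, 0.1747]
tool_rot: [0.669, 0.743, -0.0, -0.0]
force: [0.6, -0.5, -2.0]
finger_gap: 0.573
gripper_force: 52.2
t: 9.28
tcp_pos: [0.5977, 0.2589, 0.1687]
tool_rot: [0.669, 0.743, -0.0, -0.0]
force: [-0.5, -0.5, -1.6]
finger_gap: 0.574
gripper_force: 52.2
t 9.28 tcp [0.5977 0.2589 0.1687] yaw 96.02 | to go cm [0.   0.03 0.17] wdeg [-0.03  0.   -0.98] F [-0.5 -0.5 -1.6] gap 0.574 grip 52.2
```

No contact so far, so the boss is in the bore. I'll ease down to the seat.

```bash
python3 -m inch '[{"dx":0,"dy":0,"dz":0.1,"wx":0,"wy":0,"wz":0},{"dx":0,"dy":0,"dz":0.1,"wx":0,"wy":0,"wz":0},{"dx":0,"dy":0,"dz":0,"wx":0,"wy":0,"wz":0}]'
python3 -m inch '[{"dx":0,"dy":0,"dz":0.08,"wx":0,"wy":0,"wz":0},{"dx":0,"dy":0,"dz":0,"wx":0,"wy":0,"wz":0}]'
```

```text
t: 9.65
tcp_pos: [0.5979, 0.259, 0.167]
tool_rot: [0.669, 0.743, 0.0, 0.0]
force: [0.3, -1.3, -1.4]
finger_gap: 0.57
gripper_force: 52.4
t: 9.9
tcp_pos: [0.5979, 0.259, 0.1669]
tool_rot: [0.669, 0.743, 0.0, 0.0]
force: [-0.9, 1.2, 3.8]
finger_gap: 0.569
gripper_force: 52.6
```

Force rose at z = 0.167, which is the seated height. Letting go.

```bash
python3 -m inch '[{"dx":0,"dy":0,"dz":0,"wx":0,"wy":0,"wz":0},{"dx":0,"dy":0,"dz":0,"wx":0,"wy":0,"wz":0},{"dx":0,"dy":0,"dz":0,"wx":0,"wy":0,"wz":0},{"dx":0,"dy":0,"dz":0,"wx":0,"wy":0,"wz":0},{"dx":0,"dy":0,"dz":0,"wx":0,"wy":0,"wz":0}]' 1
python3 -m inch '[{"dx":0,"dy":0,"dz":-2,"wx":0,"wy":0,"wz":0},{"dx":0,"dy":0,"dz":-3,"wx":0,"wy":0,"wz":0},{"dx":0,"dy":0,"dz":-4,"wx":0,"wy":0,"wz":0},{"dx":0,"dy":0,"dz":-4,"wx":0,"wy":0,"wz":0},{"dx":0,"dy":0,"dz":-3,"wx":0,"wy":0,"wz":0},{"dx":0,"dy":0,"dz":0,"wx":0,"wy":0,"wz":0}]'
python3 - <<'E'
from h import *;togo([.598,.259,.167],97)
im=snap("scene","pics/s5.png");t=snap("top","pics/t5.png")
z=.135; r,X=rectify("scene",im,(.596,.258),z,.05); hs=cv2.cvtColor(r,cv2.COLOR_RGB2HSV)
m=(hs[...,0]>100)&(hs[...,0]<125)&(hs[...,1]>120)&(hs[...,2]>100)
l,k=nd.label(m); m=l==1+np.argmax(nd.sum(m,l,range(1,k+1))); P=X[m]; print(P.mean(0),np.ptp(P,0),(P.min(0)+P.max(0))/2)
def c(im,u,v,r=40): return cv2.resize(im[v-r:v+r,u-r:u+r],(400,400),interpolation=cv2.INTER_CUBIC)
cv2.imwrite("pics/c5.png",cv2.cvtColor(np.hstack([c(im,310,130),c(t,180,182)]),cv2.COLOR_RGB2BGR))
E
```

```text
t: 10.52
tcp_pos: [0.5979, 0.259, 0.1661]
tool_rot: [0.669, 0.743, -0.0, -0.0]
force: [0.3, -0.5, 0.2]
finger_gap: 0.998
gripper_force: 0.0
t: 11.28
tcp_pos: [0.599, 0.2594, 0.3293]
tool_rot: [0.669, 0.743, 0.003, 0.002]
force: [-0.5, -0.5, 0.4]
finger_gap: 1.001
gripper_force: 0.0
t 11.28 tcp [0.599  0.2594 0.3293] yaw 96.03 | to go cm [-0.04 -0.22 16.23] wdeg [ 0.39 -0.05 -0.97] F [-0.5 -0.5  0.4] gap 1.001 grip 0.0
[0.59637957 0.25833256] [0.0415 0.044 ] [0.59625 0.259  ]
```

View pics/c5.png

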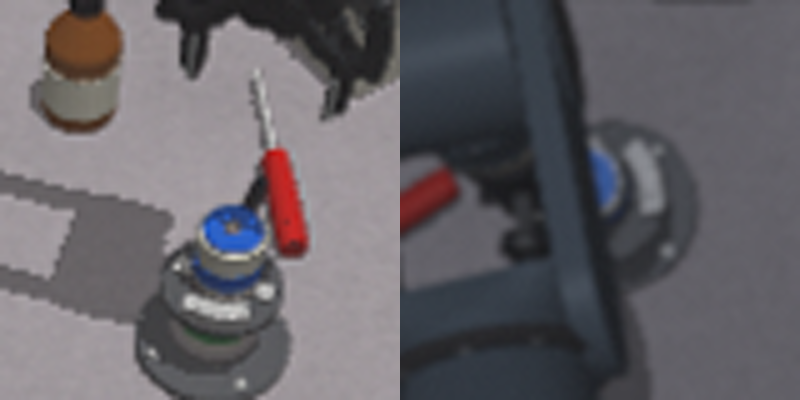

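The stage sits flat on the seat at (0.597,0.258) with its handle along world +y, partly behind the red screwdriver in the view. Next I'll straddle the handle loosely, out at r = 60 mm, and descend.

```bash
python3 -m inch '[{"dx":3,"dy":-0.07,"dz":0,"wx":0.3,"wy":0,"wz":0},{"dx":2.96,"dy":-0.07,"dz":0,"wx":0,"wy":0,"wz":0},{"dx":0,"dy":0,"dz":3,"wx":0,"wy":0,"wz":0},{"dx":0,"dy":0,"dz":4,"wx":0,"wy":0,"wz":0},{"dx":0,"dy":0,"dz":3,"wx":0,"wy":0,"wz":0},{"dx":0,"dy":0,"dz":0,"wx":0,"wy":0,"wz":0},{"dx":0,"dy":0,"dz":0,"wx":0,"wy":0,"wz":0}]' 0.4 20
python3 - <<'E'
from h import *;togo([.5914,.3185,.164],96)
im=snap("scene","pics/s6.png")
def c(im,u,v,r=30): return cv2.resize(im[v-r:v+r,u-r:u+r],(500,500),interpolation=cv2.INTER_CUBIC)
cv2.imwrite("pics/c6.png",cv2.cvtColor(c(im,315,130),cv2.COLOR_RGB2BGR))
a=np.radians(96)
for z in(.115,): print(((proj("scene",[[.5977+.058*np.cos(a),.2588+.058*np.sin(a),z]])-[285,100])*500/60).round())
E
```

```text
t: 12.25
tcp_pos: [0.5899, 0.3181, 0.2261]
tool_rot: [0.669, 0.743, -0.002, -0.002]
force: [1.4, 0.4, 0.2]
finger_gap: 0.404
gripper_force: 0.0
t 12.25 tcp [0.5899 0.3181 0.2261] yaw 96.02 | to go cm [0.03 0.19 6.21] wdeg [-0.31  0.    0.02] F [1.4 0.4 0.2] gap 0.404 grip 0.0
[[302. 234.]]
```

View pics/c6.png

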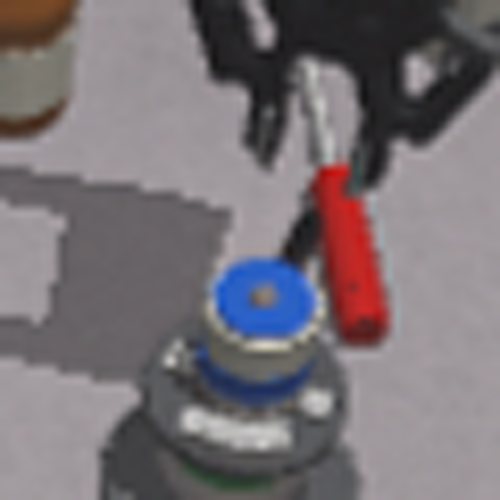

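The handle shows at (302,225), where I predicted it, and the fingers stand on either side above it. Descending.

```bash
python3 -m inch '[{"dx":0,"dy":0.19,"dz":1,"wx":-0.3,"wy":0,"wz":0},{"dx":0,"dy":0,"dz":1.5,"wx":0,"wy":0,"wz":0},{"dx":0,"dy":0,"dz":1.5,"wx":0,"wy":0,"wz":0},{"dx":0,"dy":0,"dz":1.5,"wx":0,"wy":0,"wz":0},{"dx":0,"dy":0,"dz":0.7,"wx":0,"wy":0,"wz":0},{"dx":0,"dy":0,"dz":0,"wx":0,"wy":0,"wz":0}]'
python3 -c "from h import *;togo([.5914,.3185,.164],96)"
```

```text
t: 13.05
tcp_pos: [0.5912, 0.3181, 0.1632]
tool_rot: [0.669, 0.743, -0.001, -0.0]
force: [0.4, 0.2, 0.8]
finger_gap: 0.402
gripper_force: 0.0
t 13.05 tcp [0.5912 0.3181 0.1632] yaw 96.02 | to go cm [ 0.04  0.02 -0.08] wdeg [-0.09  0.02  0.02] F [0.4 0.2 0.8] gap 0.402 grip 0.0
```

```bash
python3 -m inch '[{"dx":-0.023,"dy":0.523,"dz":0,"wx":0,"wy":0,"wz":5},{"dx":-0.023,"dy":0.523,"dz":0,"wx":0,"wy":0,"wz":5},{"dx":-0.023,"dy":0.523,"dz":0,"wx":0,"wy":0,"wz":5},{"dx":-0.023,"dy":0.523,"dz":0,"wx":0,"wy":0,"wz":5},{"dx":-0.023,"dy":0.523,"dz":0,"wx":0,"wy":0,"wz":5},{"dx":-0.023,"dy":0.523,"dz":0,"wx":0,"wy":0,"wz":5},{"dx":0,"dy":0,"dz":0,"wx":0,"wy":0,"wz":0}]'
python3 - <<'E'
from h import *
a=np.radians(66);togo([.5977+.06*np.cos(a),.2588+.06*np.sin(a),.164],66)
E
```

```text
t: 13.92
tcp_pos: [0.6228, 0.3134, 0.1649]
tool_rot: [0.838, 0.545, 0.001, 0.0]
force: [0.1, -0.7, -0.6]
finger_gap: 0.403
gripper_force: 0.0
t 13.93 tcp [0.6228 0.3134 0.1649] yaw 66.06 | to go cm [-0.01 -0.08  0.09] wdeg [ 0.07 -0.06  0.06] F [ 0.1 -0.7 -0.6] gap 0.403 grip 0.0
```

Tracking well. Continuing.

```bash
python3 -m inch '[{"dx":-0.023,"dy":0.5,"dz":0,"wx":0,"wy":0,"wz":5},{"dx":-0.023,"dy":0.523,"dz":0,"wx":0,"wy":0,"wz":5},{"dx":-0.023,"dy":0.523,"dz":0,"wx":0,"wy":0,"wz":5},{"dx":-0.023,"dy":0.523,"dz":0,"wx":0,"wy":0,"wz":5},{"dx":-0.023,"dy":0.523,"dz":0,"wx":0,"wy":0,"wz":5},{"dx":-0.023,"dy":0.523,"dz":0,"wx":0,"wy":0,"wz":5},{"dx":-0.023,"dy":0.523,"dz":0,"wx":0,"wy":0,"wz":5},{"dx":-0.023,"dy":0.523,"dz":0,"wx":0,"wy":0,"wz":5},{"dx":0,"dy":0,"dz":0,"wx":0,"wy":0,"wz":0}]'
python3 - <<'E'
from h import *
a=np.radians(26);togo([.5977+.06*np.cos(a),.2588+.06*np.sin(a),.164],26)
im=snap("scene","pics/s7.png")
def c(im,u,v,r=30): return cv2.resize(im[v-r:v+r,u-r:u+r],(500,500),interpolation=cv2.INTER_CUBIC)
cv2.imwrite("pics/c7.png",cv2.cvtColor(c(im,320,135),cv2.COLOR_RGB2BGR))
E
```

```text
t: 15.05
tcp_pos: [0.6517, 0.2849, 0.1646]
tool_rot: [0.974, 0.226, 0.0, -0.0]
force: [-1.1, -0.2, 0.6]
finger_gap: 0.399
gripper_force: 0.0
t 15.05 tcp [0.6517 0.2849 0.1646] yaw 26.13 | to go cm [-0.   -0.02  0.06] wdeg [ 0.01 -0.05  0.13] F [-1.1 -0.2  0.6] gap 0.399 grip 0.0
```

View pics/c7.png

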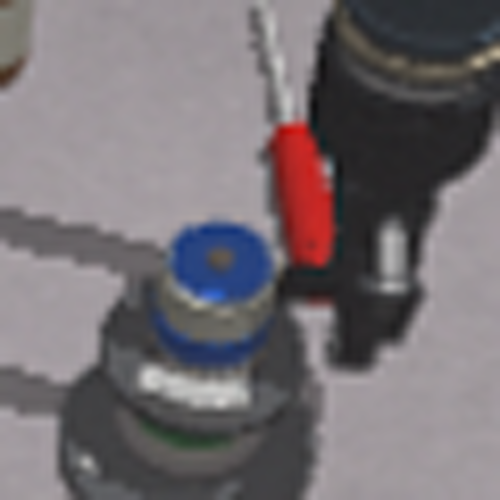

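The handle at (300,285) has followed the fingers round, and the stage is still seated. I'll go on more finely towards the stop.

```bash
python3 -m inch '[{"dx":-0.023,"dy":0.523,"dz":0,"wx":0,"wy":0,"wz":5},{"dx":-0.023,"dy":0.523,"dz":0,"wx":0,"wy":0,"wz":5},{"dx":-0.023,"dy":0.523,"dz":0,"wx":0,"wy":0,"wz":5},{"dx":-0.023,"dy":0.523,"dz":0,"wx":0,"wy":0,"wz":5},{"dx":0,"dy":0,"dz":0,"wx":0,"wy":0,"wz":0}]'
python3 -m inch '[{"dx":-0.008,"dy":0.314,"dz":0,"wx":0,"wy":0,"wz":3},{"dx":0,"dy":0,"dz":0,"wx":0,"wy":0,"wz":0}]'
python3 -m inch '[{"dx":-0.008,"dy":0.314,"dz":0,"wx":0,"wy":0,"wz":3},{"dx":0,"dy":0,"dz":0,"wx":0,"wy":0,"wz":0}]'
```

```text
t: 15.72
tcp_pos: [0.6572, 0.2649, 0.1644]
tool_rot: [0.999, 0.054, 0.0, 0.0]
force: [-0.5, 0.0, 0.1]
finger_gap: 0.398
gripper_force: 0.0
t: 15.98
tcp_pos: [0.6574, 0.262, 0.1643]
tool_rot: [1.0, 0.028, 0.0, -0.0]
force: [-0.0, 0.3, -0.1]
finger_gap: 0.4
gripper_force: 0.0
t: 16.23
tcp_pos: [0.6575, 0.2588, 0.1642]
tool_rot: [1.0, 0.001, -0.0, 0.0]
force: [0.2, -0.2, 0.9]
finger_gap: 0.4
gripper_force: 0.0
```

Tool yaw is 0°, so the handle should be near 10°. I'll continue in small steps until force builds.

```bash
for i in 1; do python3 -m inch '[{"dx":-0.004,"dy":0.21,"dz":0,"wx":0,"wy":0,"wz":2},{"dx":0,"dy":0,"dz":0,"wx":0,"wy":0,"wz":0}]'; done
python3 -m inch '[{"dx":-0.004,"dy":0.21,"dz":0,"wx":0,"wy":0,"wz":2},{"dx":0,"dy":0,"dz":0,"wx":0,"wy":0,"wz":0}]'
```

```text
t: 16.48
tcp_pos: [0.6575, 0.2565, 0.1642]
tool_rot: [1.0, -0.017, -0.0, 0.0]
force: [-0.3, -0.6, 0.3]
finger_gap: 0.398
gripper_force: 0.1
t: 16.73
tcp_pos: [0.6574, 0.2542, 0.1642]
tool_rot: [0.999, -0.035, -0.0, 0.0]
force: [0.3, 0.5, -0.8]
finger_gap: 0.401
gripper_force: 0.0
```

```bash
python3 -m inch '[{"dx":-0.004,"dy":0.21,"dz":0,"wx":0,"wy":0,"wz":2},{"dx":0,"dy":0,"dz":0,"wx":0,"wy":0,"wz":0}]'
python3 - <<'E'
from h import *
togo([.6574,.2542,.164],0)
im=snap("scene","pics/s8.png")
def c(im,u,v,r=30): return cv2.resize(im[v-r:v+r,u-r:u+r],(500,500),interpolation=cv2.INTER_CUBIC)
k=c(im,320,135)
for a in(0,7,14):
    a=np.radians(a)
    p=((proj("scene",[[.5965+.03*np.cos(a),.258+.03*np.sin(a),.121],[.5965+.07*np.cos(a),.258+.07*np.sin(a),.121]])-[290,105])*500/60); print(p.round().tolist())
cv2.imwrite("pics/c8.png",cv2.cvtColor(k,cv2.COLOR_RGB2BGR))
E
```

```text
t: 16.98
tcp_pos: [0.6573, 0.2522, 0.1642]
tool_rot: [0.999, -0.052, 0.0, -0.0]
force: [0.0, 0.6, -0.7]
finger_gap: 0.404
gripper_force: 0.2
t 16.98 tcp [0.6573 0.2522 0.1642] yaw -6.01 | to go cm [-0.01 -0.2   0.02] wdeg [-0.   -0.01 -6.01] F [ 0.   0.6 -0.7] gap 0.404 grip 0.2
[[277.0, 303.0], [363.0, 339.0]]
[[281.0, 297.0], [370.0, 325.0]]
[[283.0, 291.0], [375.0, 311.0]]
```

View pics/c8.png

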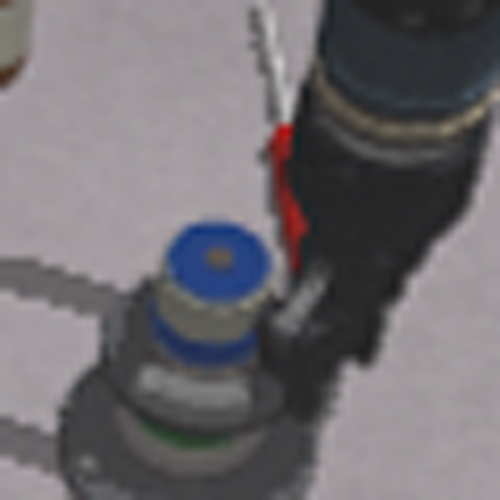

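The handle is hidden behind the fingers in this view, so I'll go by force and keep pushing in small steps.

```bash
python3 -m inch '[{"dx":-0.004,"dy":0.21,"dz":0,"wx":0,"wy":0,"wz":2},{"dx":0,"dy":0,"dz":0,"wx":0,"wy":0,"wz":0}]'
python3 -m inch '[{"dx":-0.004,"dy":0.15,"dz":0,"wx":0,"wy":0,"wz":1.4},{"dx":0,"dy":0,"dz":0,"wx":0,"wy":0,"wz":0}]'
```

```text
t: 17.27
tcp_pos: [0.6568, 0.2518, 0.1643]
tool_rot: [0.998, -0.07, 0.0, -0.001]
force: [0.5, 4.9, -0.2]
finger_gap: 0.402
gripper_force: 2.5
t: 17.52
tcp_pos: [0.6564, 0.2516, 0.1644]
tool_rot: [0.997, -0.082, 0.0, -0.003]
force: [-0.3, 8.7, 0.2]
finger_gap: 0.402
gripper_force: 4.1
```

The force builds to 8.7 N with the tool stopped, so the ears are home. I'll back off to centre the fingers around the handle and lift clear.

```bash
python3 -m inch '[{"dx":0,"dy":-0.4,"dz":0,"wx":0,"wy":0,"wz":0},{"dx":0,"dy":-0.7,"dz":0,"wx":0,"wy":0,"wz":-4},{"dx":0,"dy":0,"dz":0,"wx":0,"wy":0,"wz":0}]'
python3 -m inch '[{"dx":0,"dy":0,"dz":-1,"wx":0,"wy":0,"wz":0},{"dx":0,"dy":0,"dz":-3,"wx":0,"wy":0,"wz":0},{"dx":0,"dy":0,"dz":-4,"wx":0,"wy":0,"wz":0},{"dx":0,"dy":0,"dz":-4,"wx":0,"wy":0,"wz":0},{"dx":0,"dy":-4,"dz":-2,"wx":0,"wy":0,"wz":0},{"dx":0,"dy":-5,"dz":0,"wx":0,"wy":0,"wz":0},{"dx":0,"dy":-5,"dz":0,"wx":0,"wy":0,"wz":0},{"dx":0,"dy":-4,"dz":0,"wx":0,"wy":0,"wz":0},{"dx":0,"dy":0,"dz":0,"wx":0,"wy":0,"wz":0}]'
python3 - <<'E'
from h import *
togo([.6574,.2542,.164],0)
im=snap("scene","pics/s9.png");t=snap("top","pics/t9.png")
def c(im,u,v,r=30): return cv2.resize(im[v-r:v+r,u-r:u+r],(400,400),interpolation=cv2.INTER_CUBIC)
cv2.imwrite("pics/c9.png",cv2.cvtColor(np.hstack([c(im,320,145),c(t,180,175)]),cv2.COLOR_RGB2BGR))
for n,i in(("scene",im),("top",t)):
    r,X=rectify(n,i,(.597,.258),.135,.05); hs=cv2.cvtColor(r,cv2.COLOR_RGB2HSV)
    m=(hs[...,0]>100)&(hs[...,0]<125)&(hs[...,1]>120)&(hs[...,2]>100); P=X[m]; b=P.mean(0); print(n,b,np.ptp(P,0))
    r,X=rectify(n,i,b,.121,.09); gr=r.max(-1).astype(float); D=X-b; ra=np.hypot(D[...,0],D[...,1]); a=np.degrees(np.arctan2(D[...,1],D[...,0]))
    s=(ra>.05)&(ra<.068)&(gr<62)&(abs(a-7)<40); print(" handle",a[s].mean(),a[s].std(),s.sum())
E
```

```text
t: 17.9
tcp_pos: [0.6586, 0.2596, 0.1641]
tool_rot: [0.999, -0.047, 0.0, 0.0]
force: [-0.6, 0.4, 0.1]
finger_gap: 0.399
gripper_force: 0.0
t: 19.02
tcp_pos: [0.6746, 0.4418, 0.3043]
tool_rot: [0.999, -0.045, 0.0, -0.0]
force: [-0.1, -1.0, 0.1]
finger_gap: 0.404
gripper_force: 0.0
t 19.02 tcp [0.6746 0.4418 0.3043] yaw -5.21 | to go cm [-1.000e-02  1.885e+01  1.401e+01] wdeg [-0.05 -0.04 -5.21] F [-0.1 -1.   0.1] gap 0.404 grip 0.0
scene [0.59728095 0.25371467] [0.0535 0.0675]
 handle 3.139911600543732 3.7558254748620468 874
top [0.59769127 0.25739888] [0.041 0.04 ]
 handle 4.324248615126667 2.6269452558143596 637
```

View pics/c9.png

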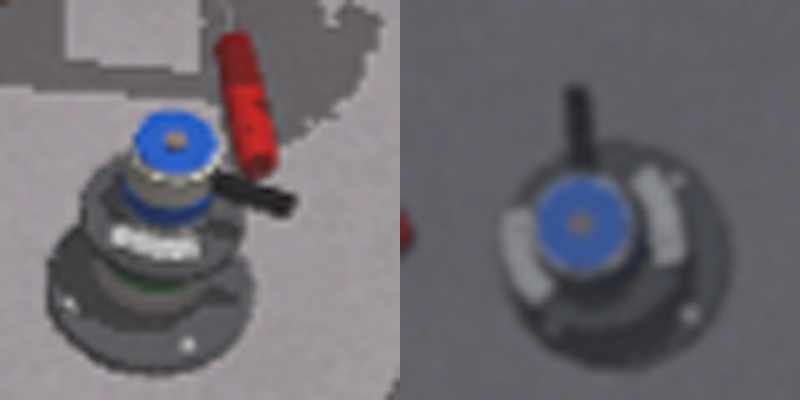

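The stage sits flat and its handle now points along world +x, at (578,90) in the top crop, about 4° against a seat yaw of about 6°. The ears are under the claws and the robot is clear, so I'll hand in.

```bash
python3 -c "
from station import workorder; print(workorder.sign_off())"
```

```text
the job is handed in; nothing more can be done
None
```

I set the blue stage flat on the stack, let it go, turned it clockwise by its handle until its ears met the stops, and handed the job in at about 19 s; no verdict was returned.

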